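# Get the soap box out from behind the deodorant and the cream jar

### The arm

A 6-joint arm with a two-finger parallel gripper is mounted at the origin on the work surface. World frame = base frame: x ahead of the robot, y to its left, z up, the work surface at z = 0. Lengths are in mm, angles in rad, forces in N, time in s.
With the tool pointing down it reaches from about 275 to 1000 mm from the base axis. Payload 8.4 kg.
Tool frame: the origin (TCP) lies between the finger pads; the fingertips stand 8 mm ahead of it and the grasp point (between the pads) lies 11 mm behind it (tcp_to_tips is the distance from the TCP to the fingertips, in mm); z points along the fingers, y is the line along which they close (so a half turn about z gives the same grasp; the last joint's range is limited). The gripper opens to 85 mm and grips with 20 to 120 N. Pads are 22 mm wide; open, the fingers measure 114 mm over their backs; the gripper's body (76 mm by 85 mm) begins 54 mm behind the grasp point. The pads swing forward as they close: fully open they stand 13 mm farther back than shut.
Start: joints at [-0.002, 0.353, 1.633, -0, 1.155, -0.002], TCP at [625.002, -0, 239.281] pointing down, gripper open.
Joint ranges: [-2.63, 2.63], [-0.92, 2.1], [0.06, 2.66], [-1.3, 4.44], [0, 2.69], [-3.02, 3.02]. Speed limits (rad/s): [2.22, 2.22, 2.79, 3.14, 3.14, 3.14].

### API

Orientations are given as [roll, pitch, yaw] about the fixed x, y, z axes, in that order (R = Rz(yaw) Ry(pitch) Rx(roll)).
In Python, from rig import * gives the robot as it stands.
- The arm moves only by the tool step_arm, never from a script. Its argument "motion" is a list of rows, each an object with "claw": the finger opening in mm, from 0 to 85.4; "delta_pos": the shift along the tool's x, y, z in mm, a list of three; "turn": the turn about the tool's z in rad. In form: [{"claw": claw, "delta_pos": [dx, dy, dz], "turn": turn}, ...]. A call has 1 to 8 rows; each row shifts and turns the commanded pose from where the row before left it, along the tool's axes as they then stand; what a row does not reach is not made up. A row lasts 1/12 s, in which the tool goes at most 41.7 mm and 7.16 degrees, less where a joint would pass 70% of its speed; a pose out of reach is approached as far as the arm can. A call is refused whole if a number of a shift passes 41.7 or a number of a turn 0.125, either way. A call with a gripper value outside its range is refused whole. The fingers move at their own pace and stop on an object; "force" is the grip in N (left out, the last holds). Time passes only in rows, so rows that do not move let the fingers close. It gives the time, the measured TCP pose, the force, the opening and the grip force at its end, in the units of the state.
- sense(): the state, without advancing time (a new reading comes with each control period).
- grab_frame(name): name is "scene" or "side" or "wrist"; returns a dict with "img" (480x640x3 uint8, red, green, blue), "vertical_fov" (degrees; the focal length in pixels is half the picture's height over the tangent of half this angle, whatever the lens; pixels are square), "cx", "cy" (the principal point, pixels), "R" (3x3) and "t" (3): a world point X has camera coordinates R X + t. Camera axes: x right, y down, z forward; pixel columns grow to the right and rows downward; lengths in mm; the calibration is good to about 2 mm. A picture is of the moment at which its call begins. There is no depth.
- sign_off(): hands the job in; it is judged then, once.
The state is a dict: "clock": time; "qpos": joint angles; "qvel": joint speeds; "joint_efforts": joint torques, N m; "eef_pos": TCP position; "tcp_rot": TCP orientation; "contact_force": force on the tool from outside, world axes, zero at the start; "wrist_torque": the same for the moment, N m; "opening": opening from 0.0 (shut) to 1.0 (fully open); "grasp_force": force on a finger pad.
Only numpy, scipy, OpenCV 4.12 (cv2) and the standard library are available. Lean on these libraries where they do the work, as an engineer would, in place of code of your own. Each camera call takes 0.05 s, during which the arm holds its last target. There are 200 camera calls.

### The job

First stand the deodorant and the cream jar, which block the way in the lower tier of the caddy, on the cork mat, leaving the soap box where it is until both are there. Then take out the soap box and stand it, on its long edge as it is now, in the middle of the soap dish and lengthwise in it, and put the deodorant and the jar each back exactly where it stood in the caddy. Keep all three upright, do not drop them, and leave the comb, the tweezers and the metal cup undisturbed.

Things in the scene. Friction and masses are not known exactly. Their poses are not given: they have to be found in the camera images.
- caddy: White two-tier caddy, fixed (mm). Origin on the shelf under the middle of its work bay; x to its back, y to its left. Lower tray: x -80 to 80, y -105 to 250 mm, floor top at 4, rim at 26, walls 3. Upper tray on posts: y 132 to 250, floor 72, rim 86. Soap box near x 22, y 0; deodorant and jar before it near x -37, y 40 and -40 (sides vary).
- soap_box: Yellow plastic soap-bar box with rounded edges, standing on its long narrow edge: 38 mm thick along its x, 100 mm long along its y, 66 mm high. Origin at the centre of its underside, z up. About 0.13 kg. It can be gripped across its 38 mm thickness.
- deodorant: Orange upright deodorant stick, a round cylinder 44 mm in diameter and 118 mm tall, black twist base and ribbed screw cap. Origin at the centre of its underside, z up. About 0.09 kg.
- cream_jar: Squat round grey plastic cream jar with a black lid, 58 mm in diameter and 62 mm tall. Origin at the centre of its underside, z up. About 0.14 kg.
- mat: Flat cork mat lying on the shelf to one side in front of the caddy, fixed: 110 mm along its x, 220 mm along its y, 5 mm thick. Origin at the centre of its underside (top at z = 5 mm). It lies left or right, the dish on the other side.
- dish: White ceramic rectangular soap dish, fixed: outside 96 mm along its x, 140 mm along its y, 14 mm high, walls and floor 4 mm thick (inside 88 x 132 mm, floor top 4 mm above the origin). Origin at the centre of its underside.
- comb: Black wide-tooth comb lying flat on the upper tier, 150 x 36 x 4 mm, long along its x. Origin at the centre of its underside. Leave alone.
- tweezers: Stainless tweezers lying flat on the upper tier, 95 x 10 x 5 mm, long along its x. Origin at the centre of its underside. Leave alone.
- mug: Empty metal cup, 72 mm in diameter at the rim and 85 mm tall, standing on the shelf in front of the caddy between mat and dish. Origin at the centre of its underside. Leave alone.
There are look-alikes about, which are no part of the job. Of the things that look like the deodorant, the middle-sized one is meant.

How it is judged:
By the outcome, as a careful person would: the job done as asked, in the order asked, and still so for the second after the job is handed in, with the robot touching nothing.
It also fails if it takes over 128 s, if anything falls off the work surface, if the arm or the gripper's body presses on something with over 40 N, if the wrist force passes 120 N, or if a joint passes its speed limit or range.

## Working session

There is one attempt and no reset: what is moved stays moved. The work goes in short steps, Python scripts to look and compute and a tool call to move; the robot and the scene stay as the last step left them, time stands still between calls to the robot, and variables do not carry over. Pictures are saved under pics/ and viewed, at most 14 in all, crops included, and the job is handed in when it is done.

Besides the shell and the picture viewer there is one more tool, called after "Call:" as a command line: name --argument value ..., lists and objects as JSON in quotes. step_arm: Moves the arm, as the interface text tells. Its arguments: {"type":"object","properties":{"motion":{"type":"array","items":{"type":"object","properties":{"claw":{"type":"number"},"delta_pos":{"type":"array","items":{"type":"number"}},"turn":{"type":"number"}}}},"force":{"type":"number"}},"required":["motion"]}

```bash
ls; mkdir -p pics; cat > h.py <<'E'
from rig import *
import numpy as np, cv2, pickle
def snap(n,f):
    d=grab_frame(n); cv2.imwrite(f'pics/{f}.png',d['img'][:,:,::-1]); pickle.dump(d,open(f'pics/{f}.pkl','wb')); return d
def load(f): return pickle.load(open(f'pics/{f}.pkl','rb'))
def ray(d,u,v):
    f=240/np.tan(np.radians(d['vertical_fov'])/2)
    R=np.array(d['R']);t=np.array(d['t'])
    return -R.T@t, R.T@np.array([(u-d['cx'])/f,(v-d['cy'])/f,1])
def plane(d,u,v,z):
    c,r=ray(d,u,v); return (c+r*(z-c[2])/r[2])[:2].round(1)
def proj(d,X):
    f=240/np.tan(np.radians(d['vertical_fov'])/2)
    p=np.array(d['R'])@np.array(X,float)+np.array(d['t']); return (p[:2]/p[2]*f+[d['cx'],d['cy']]).round(1)
def tri(o):
    A=np.zeros((3,3));b=np.zeros(3)
    for d,u,v in o:
        c,r=ray(d,u,v);r/=np.linalg.norm(r);P=np.eye(3)-np.outer(r,r);A+=P;b+=P@c
    return np.linalg.solve(A,b).round(1)
E
python3 - <<'E'
from h import *
for n in('scene','side','wrist'):
    d=snap(n,n+'0'); print(n,d['vertical_fov'],d['cx'],d['cy'],(-np.array(d['R']).T@np.array(d['t'])).round(),np.round(d['R'],2).tolist())
a=[cv2.imread(f'pics/{n}0.png') for n in('scene','side')]
print(sense())
E
```

```text
pics
scene 42.58490740189902 323.660323739898 240.8199911776266 [ 945.  545. 1093.] [[-0.8, 0.6, -0.01], [0.5, 0.67, -0.55], [-0.33, -0.45, -0.83]]
side 52.90529333263353 321.62948922883743 242.89502757069505 [480. 468. 611.] [[-0.99, -0.13, -0.01], [-0.1, 0.76, -0.64], [0.09, -0.64, -0.77]]
wrist 68.73487455395085 322.23375344214304 239.73711308667242 [626.  81. 373.] [[1.0, 0.0, -0.0], [0.0, -0.95, 0.32], [-0.0, -0.32, -0.95]]
{'clock': 0.15, 'qpos': array([-2.36938494e-03,  3.53495218e-01,  1.63393908e+00,  6.09783136e-06,
        1.15520578e+00, -2.40579635e-03]), 'qvel': array([ 0.00089433, -0.00331814, -0.00215172,  0.00069254, -0.00140155,
       -0.0009021 ]), 'joint_efforts': array([-7.39769093e-04, -6.05638933e+01, -3.42338884e+01, -2.29960733e-05,
        6.16452831e-03, -4.00942213e-05]), 'eef_pos': array([6.24656215e+02, 2.18176309e-02, 2.38740657e+02]), 'tcp_rot': array([-3.14054525e+00, -8.09605777e-06,  1.57083027e+00]), 'contact_force': array([-0.10642751,  0.01400499,  1.09891902]), 'wrist_torque': array([-0.02785122, -0.01868133,  0.03201551]), 'grasp_force': 0.0, 'opening': 1.0010917801336656}
```

View pics/scene0.png

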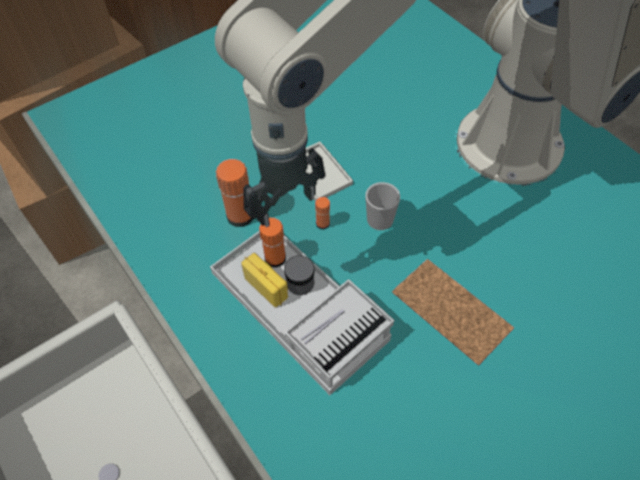

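View pics/side0.png

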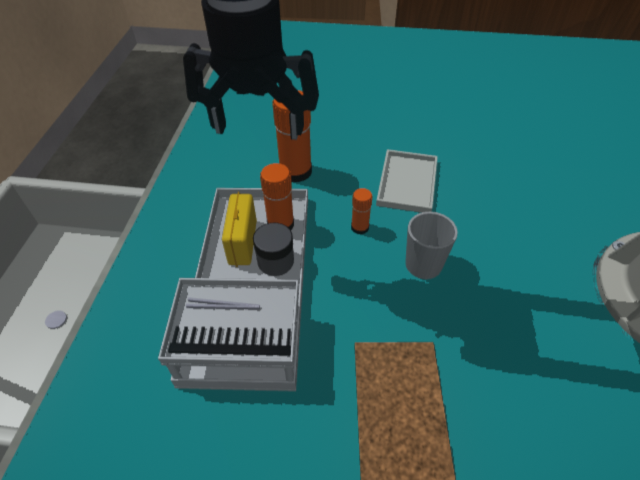

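View pics/wrist0.png

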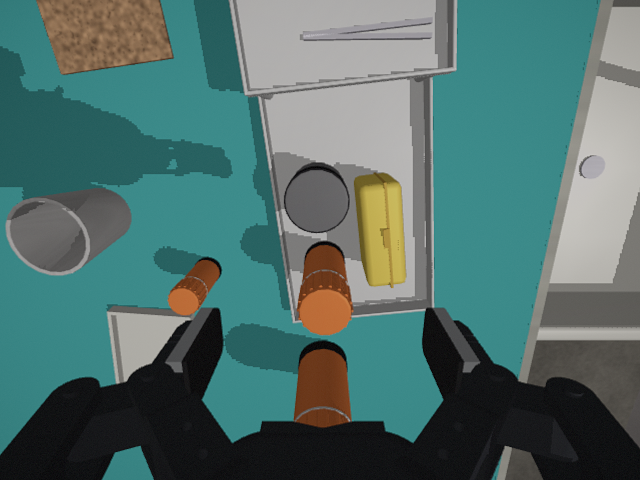

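The pictures show, in the side view, the caddy deodorant at (278,200), jar (274,248), soap box (240,230), dish (408,180), cup (430,245) and mat (400,410). The wrist view shows deodorant top (325,310), jar lid (317,197) and soap box (382,230). Deodorant and jar are in front of the box, and the mat is on the +y side.

```bash
cat >> h.py <<'E'
def comp(d,kind,seed):
    hsv=cv2.cvtColor(d['img'],cv2.COLOR_RGB2HSV);h,s,v=[hsv[:,:,i].astype(int) for i in range(3)]
    m={'or':(h<14)&(s>170)&(v>70),'ye':(h>18)&(h<34)&(s>120)&(v>60),'dk':(s<70)&(v<112),'wh':(s<60)&(v>100),'mat':(h<22)&(s>60)&(v>60)}[kind].astype(np.uint8)
    n,l=cv2.connectedComponents(m,connectivity=4); y,x=seed
    w=l[y-3:y+4,x-3:x+4]; w=w[w>0]
    return (l==np.bincount(w).argmax()) if len(w) else None
def azcyl(d,m,r):
    v,u=np.nonzero(m); f=240/np.tan(np.radians(d['vertical_fov'])/2); R=np.array(d['R'])
    c=-R.T@np.array(d['t']); r3=np.c_[(u-d['cx'])/f,(v-d['cy'])/f,np.ones(len(u))]@R
    a0=np.arctan2(r3[:,1].mean(),r3[:,0].mean()); a=np.arctan2(r3[:,1],r3[:,0])-a0
    a=(a+np.pi)%(2*np.pi)-np.pi; lo,hi=a.min(),a.max(); am=(lo+hi)/2+a0; D=r/np.sin((hi-lo)/2)
    el=(r3[:,2]/np.hypot(r3[:,0],r3[:,1])).max()
    return c,am,D,el
def rect(d,m,z):
    cs,_=cv2.findContours(m.astype(np.uint8),cv2.RETR_EXTERNAL,cv2.CHAIN_APPROX_NONE)
    p=max(cs,key=len)[:,0]; w=np.array([plane(d,u,v,z) for u,v in p],np.float32)
    return cv2.minAreaRect(w)
def cyl(obs,r):
    A=[];b=[]
    for c,am,D,el in obs:
        n=np.array([-np.sin(am),np.cos(am)]);A.append(n);b.append(n@c[:2])
        print('  single view',(c[:2]+D*np.array([np.cos(am),np.sin(am)])).round(1))
    p=np.linalg.lstsq(np.array(A),np.array(b),rcond=None)[0]
    print(p.round(1),'top z',[round(c[2]+el*(np.linalg.norm(p-c[:2])+r),1) for c,am,D,el in obs]); return p
E
python3 - <<'E'
from h import *
S,D,W=load('scene0'),load('side0'),load('wrist0')
print('deo');cyl([azcyl(d,comp(d,'or',s),22) for d,s in((S,(240,273)),(D,(200,278)),(W,(310,325)))],22)
print('jar')
for d,s in((S,(270,300)),(D,(240,272)),(W,(197,317))):
    m=comp(d,'dk',s); v,u=np.nonzero(m);print(u.min(),u.max(),v.min(),v.max(),m.sum())
cyl([azcyl(d,comp(d,'dk',s),29) for d,s in((D,(240,272)),(W,(197,317)))],29)
m=comp(D,'wh',(180,408));print('dish',rect(D,m,14))
for n,d,s in(('S',S,(310,453)),('D',D,(410,400))):print('mat',n,rect(d,comp(d,'mat',s),5))
for d,s in((S,(280,262)),(D,(230,235)),(W,(250,370))):
    print('soap top plane',rect(d,comp(d,'ye',s),66+4))
w=cv2.resize(W['img'][60:345,220:470],None,fx=2,fy=2,interpolation=cv2.INTER_CUBIC)
x=cv2.resize(D['img'][180:290,190:320],None,fx=4,fy=4,interpolation=cv2.INTER_CUBIC)[:,:,::-1]
cv2.imwrite('pics/cr.png',w[:,:,::-1]);cv2.imwrite('pics/cr2.png',x)
E
```

```text
deo
  single view [ 602.3 -111.8]
  single view [ 636.7 -110.5]
  single view [627.1 -62.8]
[626.  -67.4] top z [np.float64(108.6), np.float64(49.3), np.float64(117.4)]
jar
272 328 241 295 1180
159 307 194 390 6485
284 349 162 232 3660
  single view [525.5 380. ]
  single view [620.2  15.3]
[633.2 171.8] top z [np.float64(258.3), np.float64(-9.6)]
dish ((414.033447265625, -201.69732666015625), (142.07388305664062, 95.90982055664062), 85.17117309570312)
mat S ((415.9446716308594, 243.98477172851562), (109.40828704833984, 217.4006805419922), 7.446952819824219)
mat D ((415.734619140625, 220.27066040039062), (109.37532806396484, 175.59014892578125), 7.332889080047607)
soap top plane ((687.0338134765625, -0.4972038269042969), (52.49919891357422, 120.45620727539062), 6.3099236488342285)
soap top plane ((670.1558837890625, 2.0582046508789062), (47.4269905090332, 147.36126708984375), 7.206047534942627)
soap top plane ((678.2831420898438, -15.058883666992188), (39.85073471069336, 109.83457946777344), 7.1371002197265625)
```

View pics/cr.png

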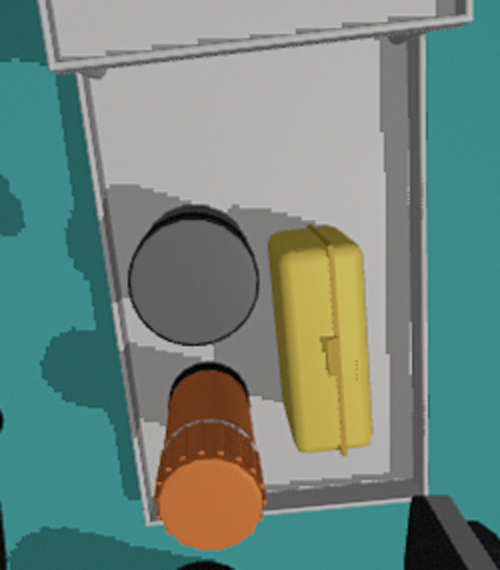

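View pics/cr2.png

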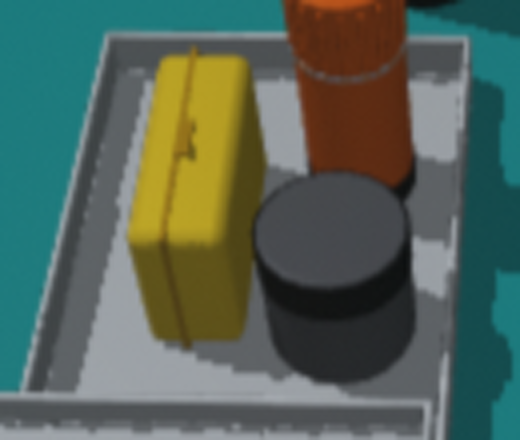

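The crops show the deodorant top at wrist pixel (326,311) and the lid centre at (317,200). The box is yawed about 7°, with roughly 10 mm between it and the jar, so I'll grip the cylinders along the caddy's y.

```bash
python3 - <<'E'
from h import *
S,D,W=load('scene0'),load('side0'),load('wrist0')
mS,mD,mW=comp(S,'or',(240,273)),comp(D,'or',(210,278)),comp(W,'or',(310,325))
for m in(mS,mD,mW): v,u=np.nonzero(m);print(u.min(),u.max(),v.min(),v.max())
mD[:186]=0;
print('deo');
cyl([azcyl(D,mD,22),azcyl(W,mW,22)],22);cyl([azcyl(d,m,22) for d,m in((D,mD),(W,mW),(S,mS))],22)
print(plane(W,326,311.5,122))
print('jar',tri([(W,317,200.5),(D,273,237.5)]),plane(W,317,200.5,66),plane(D,273,237.5,66))
P=lambda u,v:plane(W,220+u/2,60+v/2,70)
Q=lambda u,v:plane(D,190+u/4,180+v/4,70)
print('soap top corners wrist',P(270,240),P(358,245),P(370,446),P(298,448),'side',Q(160,57),Q(248,57),Q(212,243),Q(130,240))
print('tri seam ends',tri([(W,220+318/2,60+226/2),(D,190+167/4,180+245/4)]),tri([(W,220+343/2,60+450/2),(D,190+193/4,180+57/4)]))
print('tray rim corners wrist',plane(W,220+150/2,60+523/2,26),plane(W,220+427/2,60+495/2,26),plane(W,220+78/2,60+75/2,26),plane(W,220+424/2,60+35/2,26))
print('side',plane(D,190+468/4,180+38/4,26),plane(D,190+107/4,180+35/4,26))
print('mug rim side',plane(D,431,232,85),'scene',plane(S,382,194,85))
for c in((385,152),(437,156),(432,211),(378,206)):print('dish',plane(D,*c,14))
E
```

```text
261 281 219 244
265 292 195 225
297 352 245 334
deo
  single view [ 636.7 -110.5]
  single view [627.1 -62.8]
[627.3 -75.5] top z [np.float64(41.3), np.float64(105.2)]
  single view [ 636.7 -110.5]
  single view [627.1 -62.8]
  single view [ 602.3 -111.8]
[626.  -67.4] top z [np.float64(49.3), np.float64(117.4), np.float64(108.6)]
[628.4 -65.1]
jar [618.8  12.9  62.9] [620.6  14.4] [616.4  14.6]
soap top corners wrist [653.5  33.2] [691.6  31.1] [704.  -64.5] [669.8 -65.6] side [701.5 -63. ] [666.5 -67.4] [658.   29.6] [688.3  32. ]
tri seam ends [671.6  40.3  79.3] [691.4 -69.4  64.9]
tray rim corners wrist [ 594.3 -133.7] [ 749.4 -115.7] [567. 102.] [724.3 118.8]
side [ 589.  -134.4] [ 746.  -116.7]
mug rim side [386.7  -8.5] scene [386.3 -14.2]
dish [ 458.5 -267.3]
dish [ 360.2 -267.6]
dish [ 371.7 -121.1]
dish [ 463.7 -121.5]
```

Call:
step_arm --motion '[{"claw": 85,"delta_pos": [-33,2,0],"turn": 0},{"claw": 85,"delta_pos": [-32,1,0],"turn": 0},{"claw": 70,"delta_pos": [0,0,0],"turn": 0.12},{"claw": 60,"delta_pos": [0,0,0],"turn": 0.12},{"claw": 60,"delta_pos": [0,0,0],"turn": 0.12},{"claw": 60,"delta_pos": [0,0,0],"turn": 0.12},{"claw": 60,"delta_pos": [0,0,0],"turn": 0.12},{"claw": 60,"delta_pos": [0,0,0],"turn": 0.12}]' --force 30

```text
clock: 0.82
eef_pos: [627.8, -65.1, 239.0]
tcp_rot: [-3.141, 0.0, 0.845]
contact_force: [-0.8, -0.1, -0.0]
opening: 0.708
grasp_force: 0.0
```

Call:
step_arm --motion '[{"claw": 60,"delta_pos": [0,0,0],"turn": 0.12},{"claw": 60,"delta_pos": [0,0,0],"turn": 0.12},{"claw": 60,"delta_pos": [0,0,0],"turn": 0.12},{"claw": 60,"delta_pos": [0,0,0],"turn": 0.12},{"claw": 60,"delta_pos": [0,0,0],"turn": 0.12},{"claw": 60,"delta_pos": [0,0,0],"turn": 0.12},{"claw": 60,"delta_pos": [0,0,0],"turn": 0},{"claw": 60,"delta_pos": [0,0,0],"turn": 0}]'

```text
clock: 1.48
eef_pos: [627.8, -65.0, 239.0]
tcp_rot: [-3.141, 0.001, 0.135]
contact_force: [-0.5, -0.2, 0.6]
opening: 0.705
grasp_force: 0.0
```

```bash
python3 - <<'E'
from h import *
W1=snap('wrist','wrist1');W=load('wrist0');s=sense()
print(s['eef_pos'].round(1),s['tcp_rot'].round(3),s['opening'],s['clock'])
print('pred deo top',proj(W1,[628.4,-65.1,122]),'jar',proj(W1,[619,14,66]))
print('big base far rim',plane(W,322,343,0))
E
```

```text
[627.9 -65.  239.1] [-3.141  0.     0.135] 0.7034835346194698 1.5333
pred deo top [320.8 236.6] jar [233.1 215.9]
big base far rim [ 624.9 -180.4]
```

View pics/wrist1.png

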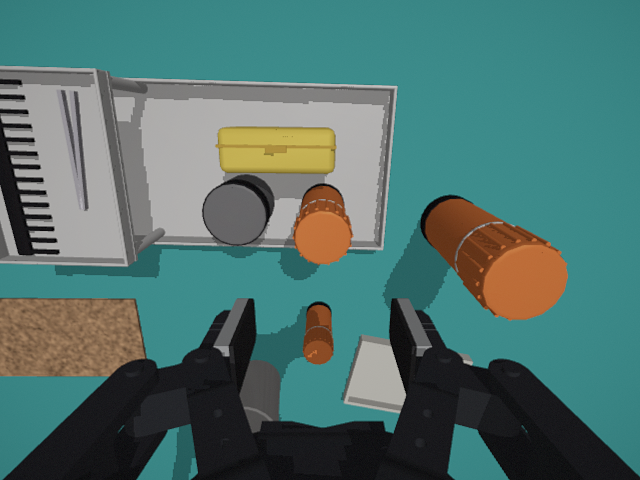

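The picture shows the deodorant top at (323,237), lid at (236,212), box top (219–335, 127–165). The big look-alike is well clear at right. Triangulating.

```bash
python3 - <<'E'
from h import *
W1=load('wrist1');W=load('wrist0')
print('deo top',tri([(W,326,311.5),(W1,323,237)]),'lid',tri([(W,317,200.5),(W1,236.5,211.5)]))
print(plane(W1,323,237,122),plane(W1,236.5,211.5,66))
m=comp(W1,'ye',(160,260));v,u=np.nonzero(m);print(u.min(),u.max(),v.min(),v.max(),rect(W1,m,70))
g=lambda r:rect(W1,r,26)
for c in((394,88),(382,247)):print('tray corner',plane(W1,*c,26))
E
```

```text
deo top [628.  -66.6 119.9] lid [620.8  12.8  57.6]
[628.3 -66.8] [623.5  11.2]
216 335 127 173 ((682.1346435546875, -19.273712158203125), (37.21379470825195, 99.79922485351562), 7.17574405670166)
tray corner [ 747.6 -116. ]
tray corner [ 594.4 -134.2]
```

Call:
step_arm --motion '[{"claw": 60,"delta_pos": [0,1.2,40]},{"claw": 60,"delta_pos": [0,0,40]},{"claw": 60,"delta_pos": [0,0,40]},{"claw": 60,"delta_pos": [0,0,25]},{"claw": 60,"delta_pos": [0,0,12]},{"claw": 60,"delta_pos": [0,0,0]},{"claw": 44,"delta_pos": [0,0,0]},{"claw": 40,"delta_pos": [0,0,0]}]'

```text
schema error: expected keys claw, delta_pos, turn
```

Call:
step_arm --motion '[{"claw": 36,"delta_pos": [0,0,0]},{"claw": 36,"delta_pos": [0,0,0]},{"claw": 36,"delta_pos": [0,0,0]},{"claw": 36,"delta_pos": [0,0,0]}]'

```text
schema error: expected keys claw, delta_pos, turn
```

Call:
step_arm --motion '[{"claw": 60,"delta_pos": [0,1.2,40],"turn": 0},{"claw": 60,"delta_pos": [0,0,40],"turn": 0},{"claw": 60,"delta_pos": [0,0,40],"turn": 0},{"claw": 60,"delta_pos": [0,0,25],"turn": 0},{"claw": 60,"delta_pos": [0,0,12],"turn": 0},{"claw": 60,"delta_pos": [0,0,0],"turn": 0},{"claw": 50,"delta_pos": [0,0,0],"turn": 0},{"claw": 46,"delta_pos": [0,0,0],"turn": 0}]'

```text
clock: 2.2
eef_pos: [629.6, -66.3, 84.2]
tcp_rot: [3.141, -0.003, 0.132]
contact_force: [-0.2, -0.3, -0.1]
opening: 0.538
grasp_force: 0.1
```

Call:
step_arm --motion '[{"claw": 43,"delta_pos": [0,0,0],"turn": 0},{"claw": 40,"delta_pos": [0,0,0],"turn": 0},{"claw": 36,"delta_pos": [0,0,0],"turn": 0},{"claw": 36,"delta_pos": [0,0,0],"turn": 0},{"claw": 36,"delta_pos": [0,0,0],"turn": 0}]'

```text
clock: 2.62
eef_pos: [629.7, -66.3, 84.4]
tcp_rot: [3.141, -0.004, 0.131]
contact_force: [-0.1, 0.5, 6.9]
opening: 0.508
grasp_force: 30.7
```

```bash
python3 - <<'E'
from h import *
s=sense();print(s['eef_pos'].round(2),s['tcp_rot'].round(3),s['opening'],s['grasp_force'],s['contact_force'].round(1),s['clock'])
E
```

```text
[629.68 -66.31  84.44] [ 3.141 -0.004  0.131] 0.5078947536232078 30.687233805656433 [-0.1  0.5  6.9] 2.6167
```

Call:
step_arm --motion '[{"claw": 36,"delta_pos": [0,0,-8],"turn": 0},{"claw": 36,"delta_pos": [0,0,-20],"turn": 0},{"claw": 36,"delta_pos": [0,0,-32],"turn": 0},{"claw": 36,"delta_pos": [0,0,-30],"turn": 0},{"claw": 36,"delta_pos": [0,0,-14],"turn": 0},{"claw": 36,"delta_pos": [-4,-9,0],"turn": 0},{"claw": 36,"delta_pos": [-9,-21,0],"turn": 0},{"claw": 36,"delta_pos": [-14,-32,0],"turn": 0}]' --force 40

```text
clock: 3.28
eef_pos: [593.3, -8.8, 186.3]
tcp_rot: [3.141, -0.001, 0.129]
contact_force: [0.2, 0.5, -1.4]
opening: 0.507
grasp_force: 40.7
```

Call:
step_arm --motion '[{"claw": 36,"delta_pos": [-15,-34,0],"turn": 0},{"claw": 36,"delta_pos": [-15,-34,0],"turn": 0},{"claw": 36,"delta_pos": [-15,-34,0],"turn": 0},{"claw": 36,"delta_pos": [-15,-34,0],"turn": 0},{"claw": 36,"delta_pos": [-15,-34,0],"turn": 0},{"claw": 36,"delta_pos": [-15,-34,0],"turn": 0},{"claw": 36,"delta_pos": [-15,-34,0],"turn": 0},{"claw": 36,"delta_pos": [-15,-34,0],"turn": 0}]'

```text
clock: 3.95
eef_pos: [436.5, 246.9, 185.7]
tcp_rot: [3.141, 0.001, 0.131]
contact_force: [1.0, 0.7, -0.8]
opening: 0.505
grasp_force: 40.7
```

Call:
step_arm --motion '[{"claw": 36,"delta_pos": [-14,-32,0],"turn": 0},{"claw": 36,"delta_pos": [-8,-18,0],"turn": 0},{"claw": 36,"delta_pos": [-2,-6,0],"turn": 0},{"claw": 36,"delta_pos": [0,0,0],"turn": 0},{"claw": 36,"delta_pos": [0,0,0],"turn": 0}]'

```text
clock: 4.37
eef_pos: [407.4, 297.7, 185.9]
tcp_rot: [3.141, 0.001, 0.132]
contact_force: [1.4, 0.4, -0.9]
opening: 0.502
grasp_force: 40.7
```

Call:
step_arm --motion '[{"claw": 36,"delta_pos": [0,0,15],"turn": 0},{"claw": 36,"delta_pos": [0,0,32],"turn": 0},{"claw": 36,"delta_pos": [0,0,30],"turn": 0},{"claw": 36,"delta_pos": [0,0,13],"turn": 0},{"claw": 36,"delta_pos": [0,0,5],"turn": 0},{"claw": 36,"delta_pos": [0,0,3],"turn": 0},{"claw": 36,"delta_pos": [0,0,1],"turn": 0},{"claw": 36,"delta_pos": [0,0,0],"turn": 0}]'

```text
clock: 5.03
eef_pos: [408.6, 298.1, 88.0]
tcp_rot: [-3.141, -0.001, 0.13]
contact_force: [0.2, 0.4, -0.2]
opening: 0.509
grasp_force: 40.8
```

Call:
step_arm --motion '[{"claw": 36,"delta_pos": [0,0,1],"turn": 0},{"claw": 36,"delta_pos": [0,0,0],"turn": 0}]'

```text
clock: 5.2
eef_pos: [408.3, 298.5, 87.1]
tcp_rot: [-3.141, -0.001, 0.131]
contact_force: [-1.1, 0.6, -0.3]
opening: 0.506
grasp_force: 40.8
```

Call:
step_arm --motion '[{"claw": 36,"delta_pos": [0,0,1],"turn": 0},{"claw": 36,"delta_pos": [0,0,0],"turn": 0}]'

```text
clock: 5.37
eef_pos: [407.9, 298.3, 85.6]
tcp_rot: [-3.141, -0.001, 0.131]
contact_force: [-0.9, -0.2, -0.5]
opening: 0.506
grasp_force: 40.8
```

Call:
step_arm --motion '[{"claw": 36,"delta_pos": [0,0,0.7],"turn": 0},{"claw": 36,"delta_pos": [0,0,0],"turn": 0}]'

```text
clock: 5.53
eef_pos: [408.1, 298.5, 85.4]
tcp_rot: [-3.141, -0.001, 0.131]
contact_force: [-0.8, -0.2, 10.0]
opening: 0.508
grasp_force: 41.3
```

Call:
step_arm --motion '[{"claw": 46,"delta_pos": [0,0,0],"turn": 0},{"claw": 52,"delta_pos": [0,0,0],"turn": 0},{"claw": 62,"delta_pos": [0,0,0],"turn": 0},{"claw": 66,"delta_pos": [0,0,0],"turn": 0},{"claw": 66,"delta_pos": [0,0,-15],"turn": 0},{"claw": 66,"delta_pos": [0,0,-35],"turn": 0},{"claw": 66,"delta_pos": [0,0,-40],"turn": 0},{"claw": 72,"delta_pos": [0,0,-30],"turn": 0}]'

```text
clock: 6.2
eef_pos: [407.9, 298.3, 206.8]
tcp_rot: [-3.141, -0.0, 0.131]
contact_force: [1.0, -0.2, 0.0]
opening: 0.846
grasp_force: 0.0
```

```bash
python3 - <<'E'
from h import *
snap('wrist','wrist2');s=sense()
print(s['eef_pos'].round(1),s['contact_force'].round(1),s['opening'])
D=snap('side','side2')
E
```

```text
[410.3 300.1 212.1] [2.4 1.9 5.7] 0.8429690588026041
```

View pics/side2.png

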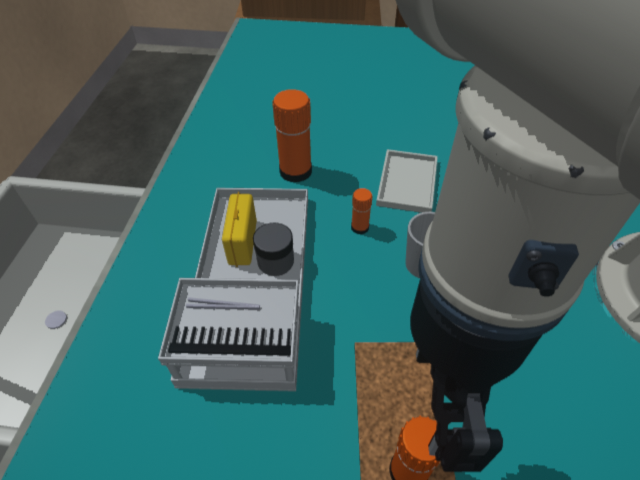

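The side view shows the deodorant standing on the mat (418,450); jar (273,248) and box unmoved. On to the jar.

Call:
step_arm --motion '[{"claw": 72,"delta_pos": [10,18,0],"turn": 0},{"claw": 72,"delta_pos": [18,33,0],"turn": 0},{"claw": 72,"delta_pos": [20,36,0],"turn": 0},{"claw": 72,"delta_pos": [20,36,0],"turn": 0},{"claw": 72,"delta_pos": [20,36,0],"turn": 0},{"claw": 72,"delta_pos": [20,36,0],"turn": 0},{"claw": 72,"delta_pos": [20,36,0],"turn": 0},{"claw": 72,"delta_pos": [20,36,0],"turn": 0}]'

```text
clock: 6.97
eef_pos: [589.8, 50.8, 203.7]
tcp_rot: [-3.141, 0.001, 0.131]
contact_force: [0.1, 0.4, 0.1]
opening: 0.839
grasp_force: 0.0
```

Call:
step_arm --motion '[{"claw": 72,"delta_pos": [16,28,0],"turn": 0},{"claw": 72,"delta_pos": [8,16,0],"turn": 0},{"claw": 72,"delta_pos": [0,0,0],"turn": 0},{"claw": 72,"delta_pos": [0,0,0],"turn": 0}]'

```text
clock: 7.3
eef_pos: [618.3, 11.9, 203.6]
tcp_rot: [-3.141, 0.002, 0.129]
contact_force: [-0.2, 0.7, 0.3]
opening: 0.844
grasp_force: 0.0
```

```bash
cat > e.py <<'E'
from h import *
import sys
def lid(f):
    d=load(f); g=d['img'].astype(int); m=((g.max(2)<125)&(g.min(2)>45)&(g.max(2)-g.min(2)<25)).astype(np.uint8)
    return d,m
E
python3 - <<'E'
from h import *
W3=snap('wrist','wrist3');D=load('side2');s=sense()
print(s['eef_pos'].round(1),s['opening'])
u,v=proj(W3,[620,13,66]).astype(int);print(u,v,W3['img'][v,u])
m=comp(W3,'dk',(v,u));vv,uu=np.nonzero(m);print(uu.min(),uu.max(),vv.min(),vv.max(),m.sum())
w=cv2.resize(W3['img'][v-100:v+100,u-130:u+130],None,fx=3,fy=3,interpolation=cv2.INTER_CUBIC)
cv2.imwrite('pics/cr3.png',w[:,:,::-1]);print('origin',u-130,v-100)
E
```

```text
[617.9  12.7 203.8] 0.83782466376781
319 227 [95 94 96]
279 355 180 259 4644
origin 189 127
```

View pics/cr3.png

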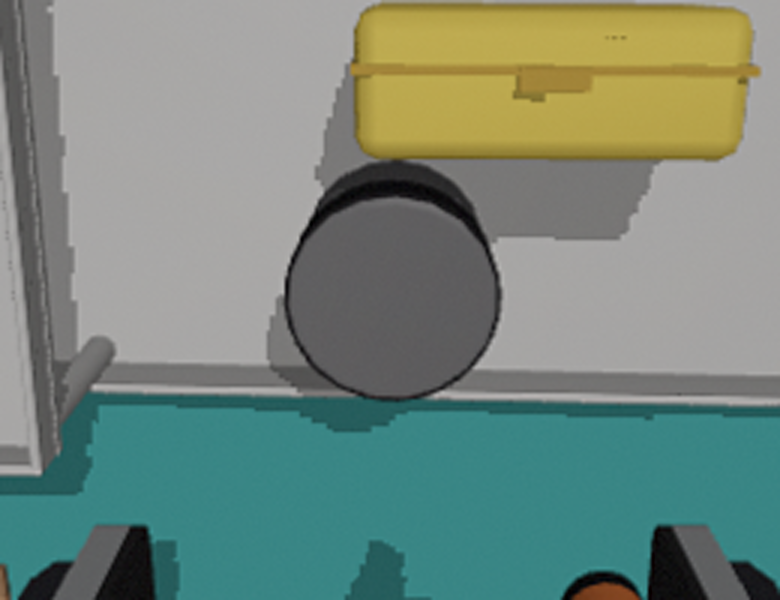

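The crop shows the lid as an ellipse centred at crop (393,297), i.e. pixel (320,226), close to my prediction (319,227).

```bash
python3 - <<'E'
from h import *
W,W1,W3,D=[load(k) for k in('wrist0','wrist1','wrist3','side2')]
print(plane(W3,320,226.2,66),tri([(W,317,200.5),(W3,320,226.2)]),tri([(W,317,200.5),(W3,320,226.2),(D,273,237.5)]))
m=comp(W3,'ye',(165,360));print(rect(W3,m,70))
print('soap front top edge',plane(W3,189+360/3,127+157/3,62),plane(W3,189+740/3,127+157/3,62))
E
```

```text
[620.7  12.9] [620.2  13.3  63.2] [619.1  12.7  62.2]
((682.547607421875, -19.328044891357422), (37.14548873901367, 100.35022735595703), 7.421130657196045)
soap front top edge [656.4  26.2] [669.3 -72.4]
```

Call:
step_arm --motion '[{"claw": 72,"delta_pos": [2,-0.5,20],"turn": 0},{"claw": 72,"delta_pos": [0,0,35],"turn": 0},{"claw": 72,"delta_pos": [0,0,40],"turn": 0},{"claw": 72,"delta_pos": [0,0,35],"turn": 0},{"claw": 72,"delta_pos": [0,0,25],"turn": 0},{"claw": 72,"delta_pos": [0,0,13],"turn": 0},{"claw": 72,"delta_pos": [0,0,0],"turn": 0},{"claw": 65,"delta_pos": [0,0,0],"turn": 0}]' --force 30

```text
clock: 8.02
eef_pos: [620.5, 13.9, 36.9]
tcp_rot: [-3.141, 0.001, 0.132]
contact_force: [0.3, 0.3, -0.4]
opening: 0.764
grasp_force: 0.0
```

Call:
step_arm --motion '[{"claw": 61,"delta_pos": [0,0,0],"turn": 0},{"claw": 58,"delta_pos": [0,0,0],"turn": 0},{"claw": 55,"delta_pos": [0,0,0],"turn": 0},{"claw": 50,"delta_pos": [0,0,0],"turn": 0},{"claw": 50,"delta_pos": [0,0,0],"turn": 0},{"claw": 50,"delta_pos": [0,0,0],"turn": 0}]'

```text
clock: 8.52
eef_pos: [622.2, 13.4, 38.9]
tcp_rot: [-3.141, -0.003, 0.131]
contact_force: [-1.0, 3.0, 5.9]
opening: 0.671
grasp_force: 31.4
```

Call:
step_arm --motion '[{"claw": 50,"delta_pos": [0,0,-8],"turn": 0},{"claw": 50,"delta_pos": [0,0,-20],"turn": 0},{"claw": 50,"delta_pos": [0,0,-32],"turn": 0},{"claw": 50,"delta_pos": [0,0,-32],"turn": 0},{"claw": 50,"delta_pos": [0,0,-18],"turn": 0},{"claw": 50,"delta_pos": [-8,-10,0],"turn": 0},{"claw": 50,"delta_pos": [-17,-19,0],"turn": 0},{"claw": 50,"delta_pos": [-25,-29,0],"turn": 0}]' --force 40

```text
clock: 9.18
eef_pos: [564.1, 63.5, 147.1]
tcp_rot: [3.141, -0.002, 0.129]
contact_force: [0.8, 1.8, -1.9]
opening: 0.671
grasp_force: 43.4
```

Call:
step_arm --motion '[{"claw": 50,"delta_pos": [-26,-29,0],"turn": 0},{"claw": 50,"delta_pos": [-26,-29,0],"turn": 0},{"claw": 50,"delta_pos": [-26,-29,0],"turn": 0},{"claw": 50,"delta_pos": [-25,-29,0],"turn": 0},{"claw": 50,"delta_pos": [-14,-18,0],"turn": 0},{"claw": 50,"delta_pos": [-7,-8,0],"turn": 0},{"claw": 50,"delta_pos": [0,0,0],"turn": 0},{"claw": 50,"delta_pos": [0,0,0],"turn": 0}]'

```text
clock: 9.85
eef_pos: [422.1, 188.7, 146.7]
tcp_rot: [3.141, -0.001, 0.132]
contact_force: [0.4, 0.0, -2.0]
opening: 0.667
grasp_force: 43.4
```

Call:
step_arm --motion '[{"claw": 50,"delta_pos": [0,0,15],"turn": 0},{"claw": 50,"delta_pos": [0,0,32],"turn": 0},{"claw": 50,"delta_pos": [0,0,32],"turn": 0},{"claw": 50,"delta_pos": [0,0,17],"turn": 0},{"claw": 50,"delta_pos": [0,0,8],"turn": 0},{"claw": 50,"delta_pos": [0,0,3],"turn": 0},{"claw": 50,"delta_pos": [0,0,0],"turn": 0},{"claw": 50,"delta_pos": [0,0,0],"turn": 0}]'

```text
clock: 10.52
eef_pos: [423.5, 188.2, 40.0]
tcp_rot: [-3.141, -0.001, 0.13]
contact_force: [-0.0, 0.5, -2.0]
opening: 0.67
grasp_force: 44.5
```

Call:
step_arm --motion '[{"claw": 50,"delta_pos": [0,0,0.8],"turn": 0},{"claw": 50,"delta_pos": [0,0,0],"turn": 0}]'

```text
clock: 10.68
eef_pos: [423.3, 188.5, 39.3]
tcp_rot: [-3.141, -0.002, 0.13]
contact_force: [0.7, -0.7, -0.2]
opening: 0.664
grasp_force: 44.8
```

Call:
step_arm --motion '[{"claw": 50,"delta_pos": [0,0,0.6],"turn": 0},{"claw": 50,"delta_pos": [0,0,0],"turn": 0}]'

```text
clock: 10.85
eef_pos: [423.2, 188.6, 39.2]
tcp_rot: [-3.141, -0.002, 0.131]
contact_force: [0.6, -4.7, 12.0]
opening: 0.665
grasp_force: 46.0
```

Call:
step_arm --motion '[{"claw": 60,"delta_pos": [0,0,0],"turn": 0},{"claw": 66,"delta_pos": [0,0,0],"turn": 0},{"claw": 74,"delta_pos": [0,0,0],"turn": 0},{"claw": 76,"delta_pos": [0,0,0],"turn": 0},{"claw": 76,"delta_pos": [0,0,-15],"turn": 0},{"claw": 76,"delta_pos": [0,0,-35],"turn": 0},{"claw": 76,"delta_pos": [0,0,-40],"turn": 0},{"claw": 70,"delta_pos": [0,0,-40],"turn": 0}]'

```text
clock: 11.52
eef_pos: [421.3, 188.3, 169.2]
tcp_rot: [3.141, 0.002, 0.131]
contact_force: [1.5, 0.7, -0.4]
opening: 0.824
grasp_force: 0.0
```

```bash
python3 - <<'E'
from h import *
W,W1,W3,D=[load(k) for k in('wrist0','wrist1','wrist3','side2')]
print(sense()['eef_pos'].round(1))
P=lambda u,v:(189+u/3,127+v/3)
# seam ends on top (clasp seam) in W0 & W3 ; handle corner
a=tri([(W,220+311/2,60+228/2),(W3,*P(352,69))]);b=tri([(W,220+345/2,60+453/2),(W3,*P(758,71))]);print('seam',a,b)
for z in(70,):
  print('W0',plane(W,220+270/2,60+300/2,z),'rear/front edges from W3: rear',plane(W3,*P(550,4),z),'front',plane(W3,*P(550,157),55))
print('ends W3',plane(W3,*P(355,100),60),plane(W3,*P(748,100),60))
print('ends+rear W1',plane(W1,277,127,66))
E
```

```text
[421.3 188.3 169.2]
seam [676.3  32.4  31.4] [691.9 -68.3  70.9]
W0 [654.3   6.7] rear/front edges from W3: rear [700.5 -15.4] front [661.9 -24.3]
ends W3 [670.6  29.2] [683.7 -71.7]
ends+rear W1 [700.7 -18.2]
```

Call:
step_arm --motion '[{"claw": 62,"delta_pos": [8,9,-10],"turn": 0},{"claw": 62,"delta_pos": [20,21,-15],"turn": 0},{"claw": 62,"delta_pos": [27,28,0],"turn": 0},{"claw": 62,"delta_pos": [27,28,0],"turn": 0},{"claw": 62,"delta_pos": [27,28,0],"turn": 0},{"claw": 62,"delta_pos": [27,28,0],"turn": 0},{"claw": 62,"delta_pos": [27,28,0],"turn": 0},{"claw": 62,"delta_pos": [27,28,0],"turn": 0}]'

```text
clock: 12.18
eef_pos: [637.5, 15.6, 192.9]
tcp_rot: [-3.141, 0.0, 0.131]
contact_force: [0.3, 1.6, -0.4]
opening: 0.727
grasp_force: 0.0
```

Call:
step_arm --motion '[{"claw": 62,"delta_pos": [24,25,0],"turn": 0},{"claw": 62,"delta_pos": [15,16,0],"turn": 0},{"claw": 62,"delta_pos": [0,0,0],"turn": -0.12},{"claw": 62,"delta_pos": [0,0,0],"turn": -0.12},{"claw": 62,"delta_pos": [0,0,0],"turn": -0.12},{"claw": 62,"delta_pos": [0,0,0],"turn": -0.12},{"claw": 62,"delta_pos": [0,0,0],"turn": -0.12},{"claw": 62,"delta_pos": [0,0,0],"turn": -0.12}]'

```text
clock: 12.85
eef_pos: [680.2, -18.5, 192.7]
tcp_rot: [-3.141, 0.0, 0.857]
contact_force: [-0.8, 0.6, 0.0]
opening: 0.722
grasp_force: 0.0
```

Call:
step_arm --motion '[{"claw": 62,"delta_pos": [0,0,0],"turn": -0.12},{"claw": 62,"delta_pos": [0,0,0],"turn": -0.12},{"claw": 62,"delta_pos": [0,0,0],"turn": -0.12},{"claw": 62,"delta_pos": [0,0,0],"turn": -0.12},{"claw": 62,"delta_pos": [0,0,0],"turn": -0.12},{"claw": 62,"delta_pos": [0,0,0],"turn": -0.12},{"claw": 62,"delta_pos": [0,0,0],"turn": -0.12},{"claw": 62,"delta_pos": [0,0,0],"turn": 0}]'

```text
clock: 13.52
eef_pos: [680.1, -18.4, 192.8]
tcp_rot: [-3.141, -0.0, 1.696]
contact_force: [0.4, -0.9, 0.1]
opening: 0.727
grasp_force: 0.0
```

```bash
python3 - <<'E'
from h import *
W4=snap('wrist','wrist4');s=sense()
print(s['eef_pos'].round(1),s['tcp_rot'].round(3),s['opening'])
u,v=proj(W4,[681,-18,70]).astype(int);print(u,v)
m=comp(W4,'ye',(v,u-8))
if m is not None: print(rect(W4,m,70))
S=snap('scene','scene4')
cv2.imwrite('pics/cr4.png',np.vstack([cv2.resize(W4['img'][v-110:v+110,u-200:u+200],None,fx=1.5,fy=1.5)[:,:600],cv2.resize(S['img'][130:380,220:540],(600,270))])[:,:,::-1]);print(u-200,v-110)
E
```

```text
[680.2 -18.4 192.8] [-3.141 -0.     1.689] 0.7253898448528205
322 232
((681.0332641601562, -16.744522094726562), (36.42442321777344, 106.42205810546875), 7.106328964233398)
122 122
```

View pics/cr4.png

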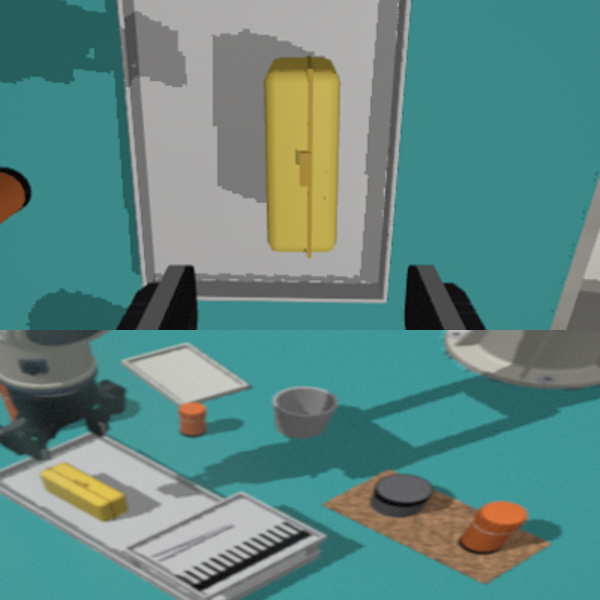

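The wrist crop shows the box centred between the fingers (crop x 265–337 vs fingers 195/405). The scene crop shows jar and deodorant standing on the mat. Grasping the box.

Call:
step_arm --motion '[{"claw": 54,"delta_pos": [-1,0.8,20],"turn": 0},{"claw": 54,"delta_pos": [0,0,35],"turn": 0},{"claw": 54,"delta_pos": [0,0,38],"turn": 0},{"claw": 54,"delta_pos": [0,0,34],"turn": 0},{"claw": 54,"delta_pos": [0,0,18],"turn": 0},{"claw": 54,"delta_pos": [0,0,7],"turn": 0},{"claw": 54,"delta_pos": [0,0,0],"turn": 0},{"claw": 46,"delta_pos": [0,0,0],"turn": 0}]' --force 30

```text
clock: 14.28
eef_pos: [682.0, -19.3, 41.9]
tcp_rot: [3.141, 0.0, 1.689]
contact_force: [1.3, -0.9, 0.7]
opening: 0.538
grasp_force: 0.0
```

Call:
step_arm --motion '[{"claw": 42,"delta_pos": [0,0,0],"turn": 0},{"claw": 38,"delta_pos": [0,0,0],"turn": 0},{"claw": 34,"delta_pos": [0,0,0],"turn": 0},{"claw": 30,"delta_pos": [0,0,0],"turn": 0},{"claw": 30,"delta_pos": [0,0,0],"turn": 0},{"claw": 30,"delta_pos": [0,0,0],"turn": 0},{"claw": 30,"delta_pos": [0,0,0],"turn": 0}]'

```text
clock: 14.87
eef_pos: [682.5, -19.4, 43.2]
tcp_rot: [3.139, 0.0, 1.69]
contact_force: [-2.0, -0.1, 7.6]
opening: 0.44
grasp_force: 31.2
```

```bash
python3 - <<'E'
from h import *
for f in('side0','side2','scene4'):
    d=load(f);u,v=proj(d,[414,-200,5]).astype(int)
    m=comp(d,'wh',(v,u)); print(f,u,v,[ [round(float(x),1) for x in np.ravel(a)] for a in rect(d,m,14)])
D=load('side2')
for c in((385,152),(437,156)):print(plane(D,*c,14))
E
```

```text
side0 407 181 [[414.0, -201.7], [142.1, 95.9], [85.2]]
side2 407 181 [[414.0, -201.5], [142.4, 95.9], [85.2]]
scene4 318 170 [[419.6, -193.0], [150.2, 102.4], [85.2]]
[ 458.5 -267.3]
[ 360.2 -267.6]
```

Call:
step_arm --motion '[{"claw": 30,"delta_pos": [0,0,-8],"turn": 0},{"claw": 30,"delta_pos": [0,0,-20],"turn": 0},{"claw": 30,"delta_pos": [0,0,-32],"turn": 0},{"claw": 30,"delta_pos": [0,0,-32],"turn": 0},{"claw": 30,"delta_pos": [0,0,-18],"turn": 0},{"claw": 30,"delta_pos": [0,0,0],"turn": 0}]' --force 45

```text
clock: 15.37
eef_pos: [684.2, -19.4, 157.1]
tcp_rot: [3.133, 0.001, 1.691]
contact_force: [1.1, 0.6, -1.4]
opening: 0.44
grasp_force: 45.9
```

Call:
step_arm --motion '[{"claw": 30,"delta_pos": [-5,-9,0],"turn": 0},{"claw": 30,"delta_pos": [-11,-21,0],"turn": 0},{"claw": 30,"delta_pos": [-16,-31,0],"turn": 0},{"claw": 30,"delta_pos": [-16,-31,0],"turn": 0},{"claw": 30,"delta_pos": [-16,-31,0],"turn": 0},{"claw": 30,"delta_pos": [-16,-31,0],"turn": 0},{"claw": 30,"delta_pos": [-16,-31,0],"turn": 0},{"claw": 30,"delta_pos": [-16,-31,0],"turn": 0}]'

```text
clock: 16.03
eef_pos: [476.7, -156.7, 149.5]
tcp_rot: [-3.139, -0.001, 1.691]
contact_force: [0.3, -1.1, -2.3]
opening: 0.439
grasp_force: 46.0
```

Call:
step_arm --motion '[{"claw": 30,"delta_pos": [-16,-31,0],"turn": 0},{"claw": 30,"delta_pos": [-12,-24,0],"turn": 0},{"claw": 30,"delta_pos": [-6,-12,0],"turn": 0},{"claw": 30,"delta_pos": [-2,-6,0],"turn": 0},{"claw": 30,"delta_pos": [0,0,0],"turn": 0.07},{"claw": 30,"delta_pos": [0,0,0],"turn": 0.07},{"claw": 30,"delta_pos": [0,0,0],"turn": 0.066},{"claw": 30,"delta_pos": [0,0,0],"turn": 0}]'

```text
clock: 16.7
eef_pos: [412.3, -200.5, 150.7]
tcp_rot: [-3.141, -0.0, 1.482]
contact_force: [0.0, -0.3, -2.5]
opening: 0.437
grasp_force: 45.9
```

```bash
python3 - <<'E'
from h import *
W5=snap('wrist','wrist5');s=sense();snap('side','side5')
print(s['eef_pos'].round(1),s['tcp_rot'].round(3),s['opening'])
for x,y in((-48,-70),(48,-70),(48,70),(-48,70)):
    a=np.radians(-4.8);p=[414+x*np.cos(a)-y*np.sin(a),-201.6+x*np.sin(a)+y*np.cos(a),14];print(np.round(p),proj(W5,p))
E
```

```text
[ 412.3 -200.4  150.7] [-3.141 -0.     1.486] 0.43605307450858893
[ 360. -267.   14.] [268.5 306.1]
[ 456. -275.   14.] [378.7 305.6]
[ 468. -136.   14.] [387.4 138.5]
[ 372. -128.   14.] [258.4 139.1]
```

View pics/wrist5.png

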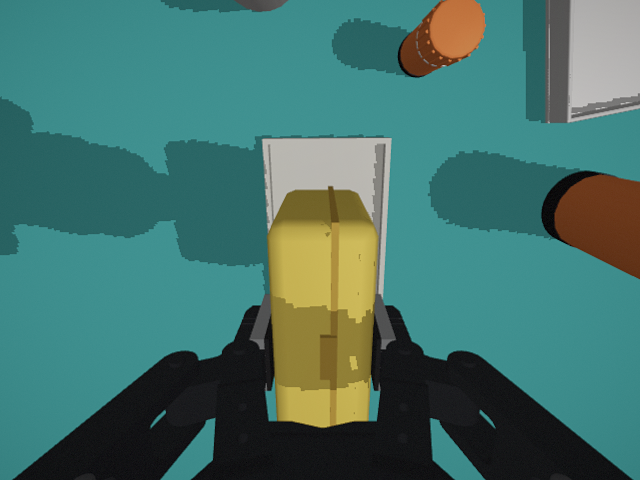

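The picture shows the dish's far corners at (262,139) and (391,138), about 4 px right of prediction, so the dish is ~3 mm further in +x. The box is held straight; its lower end edge is at row 191.

```bash
python3 - <<'E'
from h import *
d=load('wrist5')
print('dish corners',plane(d,262,138.5,14),plane(d,391.5,138,14))
print('box +y end bottom',plane(d,325,191,112),'rounded',plane(d,325,191,118),'sides at lower edge',plane(d,287,191,115),plane(d,363,191,115))
E
```

```text
dish corners [ 374.7 -127.6] [ 470.7 -135.8]
box +y end bottom [ 419.  -152.6] rounded [ 419.  -151.4] sides at lower edge [ 400.5 -150.4] [ 437.5 -153.6]
```

Call:
step_arm --motion '[{"claw": 30,"delta_pos": [0,2,15],"turn": 0},{"claw": 30,"delta_pos": [0,0,32],"turn": 0},{"claw": 30,"delta_pos": [0,0,30],"turn": 0},{"claw": 30,"delta_pos": [0,0,16],"turn": 0},{"claw": 30,"delta_pos": [0,0,8],"turn": 0},{"claw": 30,"delta_pos": [0,0,3],"turn": 0},{"claw": 30,"delta_pos": [0,0,0],"turn": 0},{"claw": 30,"delta_pos": [0,0,0],"turn": 0}]'

```text
clock: 17.47
eef_pos: [414.8, -201.3, 47.9]
tcp_rot: [3.14, 0.0, 1.485]
contact_force: [0.7, 0.2, -1.8]
opening: 0.439
grasp_force: 45.8
```

Call:
step_arm --motion '[{"claw": 30,"delta_pos": [0,0,1],"turn": 0},{"claw": 30,"delta_pos": [0,0,0],"turn": 0}]'

```text
clock: 17.63
eef_pos: [414.8, -201.4, 47.0]
tcp_rot: [3.14, 0.001, 1.485]
contact_force: [0.3, -0.8, -1.3]
opening: 0.438
grasp_force: 45.8
```

Call:
step_arm --motion '[{"claw": 30,"delta_pos": [0,0,2],"turn": 0},{"claw": 30,"delta_pos": [0,0,1],"turn": 0},{"claw": 30,"delta_pos": [0,0,0],"turn": 0}]'

```text
clock: 17.88
eef_pos: [414.1, -201.1, 43.3]
tcp_rot: [3.141, 0.0, 1.485]
contact_force: [0.4, -0.6, -1.3]
opening: 0.435
grasp_force: 45.9
```

Call:
step_arm --motion '[{"claw": 30,"delta_pos": [0,0,0.7],"turn": 0},{"claw": 30,"delta_pos": [0,0,0],"turn": 0}]'

```text
clock: 18.05
eef_pos: [414.1, -201.1, 43.2]
tcp_rot: [3.142, 0.0, 1.485]
contact_force: [-2.6, 1.1, 12.2]
opening: 0.436
grasp_force: 47.5
```

Call:
step_arm --motion '[{"claw": 40,"delta_pos": [0,0,0],"turn": 0},{"claw": 46,"delta_pos": [0,0,0],"turn": 0},{"claw": 54,"delta_pos": [0,0,0],"turn": 0},{"claw": 56,"delta_pos": [0,0,0],"turn": 0},{"claw": 56,"delta_pos": [0,0,-15],"turn": 0},{"claw": 56,"delta_pos": [0,0,-35],"turn": 0},{"claw": 56,"delta_pos": [0,0,-40],"turn": 0},{"claw": 60,"delta_pos": [0,0,-40],"turn": 0}]'

```text
clock: 18.72
eef_pos: [413.3, -200.7, 173.5]
tcp_rot: [-3.14, -0.001, 1.485]
contact_force: [0.7, -0.2, -0.9]
opening: 0.7
grasp_force: 0.0
```

Call:
step_arm --motion '[{"claw": 74,"delta_pos": [0,0,-10],"turn": 0},{"claw": 74,"delta_pos": [0,0,0],"turn": 0},{"claw": 74,"delta_pos": [0,0,0],"turn": 0}]'

```text
clock: 18.97
eef_pos: [414.2, -201.1, 182.6]
tcp_rot: [3.14, 0.001, 1.485]
contact_force: [-0.2, -0.4, -1.1]
opening: 0.867
grasp_force: 0.0
```

```bash
python3 - <<'E'
from h import *
W=snap('wrist','wrist6');D=snap('side','side6');s=sense();S=snap('scene','scene6')
print(s['eef_pos'].round(1),s['tcp_rot'].round(3))
cv2.imwrite('pics/cr6.png',np.hstack([cv2.resize(W['img'][100:400,200:450],(500,600)),cv2.resize(D['img'][120:270,350:425],(300,600))])[:,:,::-1])
E
```

```text
[ 413.2 -200.6  181.1] [-3.139e+00 -1.000e-03  1.485e+00]
```

View pics/cr6.png

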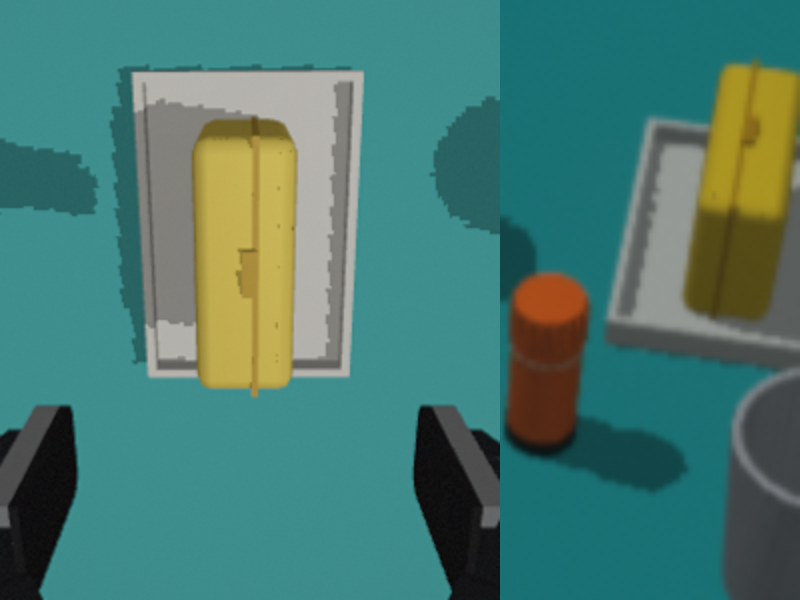

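The box stands in the dish: its far bottom edge is at crop row 119, between dish edges at rows 72 and 377, with crop x centre 245 against the dish's 248. Checking numerically.

```bash
python3 - <<'E'
from h import *
d=load('wrist6');P=lambda u,v,z:plane(d,200+u/2,100+v/2,z)
c=[P(132,71,14),P(363,71,14),P(349,377,14),P(149,377,14)];print('dish',c,np.mean(c,0))
a,b=P(203,119,8),P(291,119,8);m=(a+b)/2;print('box end',a,b,'centre',m-50*np.array([.0837,.9965]))
t=[P(193,200,62),P(296,200,62)];print('sides',t,np.mean(t,0))
E
```

```text
dish [array([ 375. , -127.4]), array([ 470.4, -135.7]), array([ 459.2, -275.7]), array([ 363.9, -267.4])] [ 417.125 -201.55 ]
box end [ 401.9 -149.9] [ 439.7 -153.2] centre [ 416.615 -201.375]
sides [array([ 398.6, -173.7]), array([ 436.6, -176.9])] [ 417.6 -175.3]
```

Call:
step_arm --motion '[{"claw": 76,"delta_pos": [15,-1,0],"turn": 0},{"claw": 76,"delta_pos": [32,-2,0],"turn": 0},{"claw": 76,"delta_pos": [38,-2,0],"turn": 0},{"claw": 76,"delta_pos": [38,-2,0],"turn": 0},{"claw": 76,"delta_pos": [38,-2,0],"turn": 0},{"claw": 76,"delta_pos": [38,-2,0],"turn": 0},{"claw": 76,"delta_pos": [38,-2,0],"turn": 0},{"claw": 76,"delta_pos": [38,-3,0],"turn": 0}]'

```text
clock: 19.78
eef_pos: [420.7, 75.9, 181.2]
tcp_rot: [-3.139, 0.001, 1.485]
contact_force: [0.1, 0.7, -0.4]
opening: 0.891
grasp_force: 0.0
```

Call:
step_arm --motion '[{"claw": 76,"delta_pos": [38,-3,0],"turn": 0},{"claw": 76,"delta_pos": [38,-3,0],"turn": 0},{"claw": 76,"delta_pos": [26,-1,0],"turn": 0},{"claw": 76,"delta_pos": [12,-1,0],"turn": 0},{"claw": 76,"delta_pos": [0,0,0],"turn": 0.12},{"claw": 76,"delta_pos": [0,0,0],"turn": 0.12},{"claw": 76,"delta_pos": [0,0,0],"turn": 0.12},{"claw": 76,"delta_pos": [0,0,0],"turn": 0.12}]'

```text
clock: 20.45
eef_pos: [422.8, 187.8, 181.1]
tcp_rot: [-3.14, 0.003, 0.999]
contact_force: [-0.9, -0.2, -1.1]
opening: 0.89
grasp_force: 0.0
```

Call:
step_arm --motion '[{"claw": 76,"delta_pos": [0,0,0],"turn": 0.12},{"claw": 76,"delta_pos": [0,0,0],"turn": 0.12},{"claw": 76,"delta_pos": [0,0,0],"turn": 0.12},{"claw": 76,"delta_pos": [0,0,0],"turn": 0.12},{"claw": 76,"delta_pos": [0,0,0],"turn": 0.12},{"claw": 76,"delta_pos": [0,0,0],"turn": 0.12},{"claw": 76,"delta_pos": [0,0,0],"turn": 0.12},{"claw": 74,"delta_pos": [0,0,0],"turn": 0.03}]'

```text
clock: 21.12
eef_pos: [422.9, 187.6, 181.1]
tcp_rot: [3.141, 0.003, 0.127]
contact_force: [0.5, -0.2, 0.8]
opening: 0.864
grasp_force: 0.0
```

Call:
step_arm --motion '[{"claw": 74,"delta_pos": [0,0,0],"turn": 0}]'

```text
clock: 21.2
eef_pos: [423.0, 187.6, 181.3]
tcp_rot: [3.141, 0.002, 0.133]
contact_force: [0.3, 0.5, -0.2]
opening: 0.868
grasp_force: 0.0
```

Call:
step_arm --motion '[{"claw": 74,"delta_pos": [0,-1,20],"turn": 0},{"claw": 74,"delta_pos": [0,0,35],"turn": 0},{"claw": 74,"delta_pos": [0,0,38],"turn": 0},{"claw": 74,"delta_pos": [0,0,32],"turn": 0},{"claw": 74,"delta_pos": [0,0,13],"turn": 0},{"claw": 74,"delta_pos": [0,0,5],"turn": 0},{"claw": 70,"delta_pos": [0,0,0],"turn": 0},{"claw": 64,"delta_pos": [0,0,0],"turn": 0}]' --force 30

```text
clock: 21.87
eef_pos: [423.6, 189.4, 39.7]
tcp_rot: [3.141, 0.0, 0.135]
contact_force: [0.1, -0.1, 0.2]
opening: 0.75
grasp_force: 0.0
```

Call:
step_arm --motion '[{"claw": 61,"delta_pos": [0,0,0],"turn": 0},{"claw": 58,"delta_pos": [0,0,0],"turn": 0},{"claw": 55,"delta_pos": [0,0,0],"turn": 0},{"claw": 50,"delta_pos": [0,0,0],"turn": 0},{"claw": 50,"delta_pos": [0,0,0],"turn": 0},{"claw": 50,"delta_pos": [0,0,0],"turn": 0},{"claw": 50,"delta_pos": [0,0,0],"turn": 0}]'

```text
clock: 22.45
eef_pos: [424.4, 189.8, 40.8]
tcp_rot: [-3.141, -0.002, 0.135]
contact_force: [-0.1, -1.5, 6.5]
opening: 0.661
grasp_force: 31.0
```

Call:
step_arm --motion '[{"claw": 50,"delta_pos": [0,0,-8],"turn": 0},{"claw": 50,"delta_pos": [0,0,-20],"turn": 0},{"claw": 50,"delta_pos": [0,0,-32],"turn": 0},{"claw": 50,"delta_pos": [0,0,-32],"turn": 0},{"claw": 50,"delta_pos": [0,0,-18],"turn": 0},{"claw": 50,"delta_pos": [8,10,0],"turn": 0},{"claw": 50,"delta_pos": [17,19,0],"turn": 0},{"claw": 50,"delta_pos": [25,29,0],"turn": 0}]' --force 40

```text
clock: 23.12
eef_pos: [480.1, 139.4, 151.2]
tcp_rot: [-3.141, -0.001, 0.137]
contact_force: [0.6, 0.6, -1.8]
opening: 0.672
grasp_force: 43.7
```

Call:
step_arm --motion '[{"claw": 50,"delta_pos": [26,29,0],"turn": 0},{"claw": 50,"delta_pos": [26,29,0],"turn": 0},{"claw": 50,"delta_pos": [26,29,0],"turn": 0},{"claw": 50,"delta_pos": [24,29,0],"turn": 0},{"claw": 50,"delta_pos": [14,18,0],"turn": 0},{"claw": 50,"delta_pos": [7,9,0],"turn": 0},{"claw": 50,"delta_pos": [0,0,0],"turn": 0},{"claw": 50,"delta_pos": [0,0,0],"turn": 0}]'

```text
clock: 23.78
eef_pos: [621.2, 13.7, 149.7]
tcp_rot: [-3.141, 0.001, 0.134]
contact_force: [0.9, -0.1, -2.0]
opening: 0.668
grasp_force: 43.7
```

```bash
python3 - <<'E'
from h import *
s=sense();print(s['eef_pos'].round(1),s['tcp_rot'].round(3),s['contact_force'].round(1))
E
```

```text
[621.2  13.7 149.7] [-3.141e+00  1.000e-03  1.340e-01] [ 0.9 -0.1 -2. ]
```

Call:
step_arm --motion '[{"claw": 50,"delta_pos": [1.5,0,15],"turn": 0},{"claw": 50,"delta_pos": [0,0,32],"turn": 0},{"claw": 50,"delta_pos": [0,0,32],"turn": 0},{"claw": 50,"delta_pos": [0,0,17],"turn": 0},{"claw": 50,"delta_pos": [0,0,7],"turn": 0},{"claw": 50,"delta_pos": [0,0,3],"turn": 0},{"claw": 50,"delta_pos": [0,0,0],"turn": 0},{"claw": 50,"delta_pos": [0,0,0],"turn": 0}]'

```text
clock: 24.45
eef_pos: [624.1, 14.3, 44.9]
tcp_rot: [3.141, -0.002, 0.135]
contact_force: [0.2, -0.2, -1.8]
opening: 0.665
grasp_force: 43.7
```

Call:
step_arm --motion '[{"claw": 50,"delta_pos": [0,0,1],"turn": 0},{"claw": 50,"delta_pos": [0,0,0],"turn": 0}]'

```text
clock: 24.62
eef_pos: [624.1, 13.9, 43.7]
tcp_rot: [3.141, -0.002, 0.135]
contact_force: [-0.0, -0.3, -3.3]
opening: 0.673
grasp_force: 43.7
```

Call:
step_arm --motion '[{"claw": 50,"delta_pos": [-0.8,0.4,2],"turn": 0},{"claw": 50,"delta_pos": [0,0,1],"turn": 0},{"claw": 50,"delta_pos": [0,0,0],"turn": 0}]'

```text
clock: 24.87
eef_pos: [622.8, 13.2, 40.0]
tcp_rot: [3.142, -0.0, 0.135]
contact_force: [-1.9, -0.5, 2.4]
opening: 0.67
grasp_force: 44.2
```

Call:
step_arm --motion '[{"claw": 50,"delta_pos": [0,0,0.8],"turn": 0},{"claw": 50,"delta_pos": [0,0,0],"turn": 0}]'

```text
clock: 25.03
eef_pos: [622.8, 13.2, 39.9]
tcp_rot: [3.142, -0.0, 0.135]
contact_force: [-4.3, -0.1, 12.6]
opening: 0.661
grasp_force: 45.2
```

Call:
step_arm --motion '[{"claw": 50,"delta_pos": [0,0,0.6],"turn": 0},{"claw": 50,"delta_pos": [0,0,0],"turn": 0}]'

```text
clock: 25.2
eef_pos: [622.8, 13.2, 39.9]
tcp_rot: [3.142, -0.0, 0.135]
contact_force: [-6.6, -0.3, 17.7]
opening: 0.666
grasp_force: 45.8
```

Landed. Release, rise, then check the jar's place from the same wrist pose as before.

Call:
step_arm --motion '[{"claw": 60,"delta_pos": [0,0,-0.6],"turn": 0},{"claw": 66,"delta_pos": [0,0,0],"turn": 0},{"claw": 71,"delta_pos": [0,0,0],"turn": 0},{"claw": 72,"delta_pos": [0,0,0],"turn": 0},{"claw": 72,"delta_pos": [0,0,-15],"turn": 0},{"claw": 72,"delta_pos": [0,0,-40],"turn": 0},{"claw": 72,"delta_pos": [0,0,-41],"turn": 0},{"claw": 72,"delta_pos": [0,0,-41],"turn": 0}]'

```text
clock: 25.87
eef_pos: [621.9, 13.3, 176.4]
tcp_rot: [-3.141, 0.002, 0.135]
contact_force: [1.6, 0.1, 0.3]
opening: 0.846
grasp_force: 0.0
```

Call:
step_arm --motion '[{"claw": 72,"delta_pos": [-2,0,-28],"turn": 0},{"claw": 72,"delta_pos": [0,0,0],"turn": 0},{"claw": 72,"delta_pos": [0,0,0],"turn": 0}]'

```text
clock: 26.12
eef_pos: [621.7, 13.1, 205.5]
tcp_rot: [3.141, -0.004, 0.135]
contact_force: [-0.5, 0.6, -1.5]
opening: 0.841
grasp_force: 0.0
```

```bash
python3 - <<'E'
from h import *
W7=snap('wrist','wrist7');D7=snap('side','side7');s=sense();print(s['eef_pos'].round(1),s['tcp_rot'].round(3))
W3,D2=load('wrist3'),load('side2')
# lid: hough-free: fit ellipse to mid-grey lid pixels
for W in(W3,W7):
    g=W['img'].astype(int);m=((abs(g-95).max(2)<22)&(np.ptp(g,axis=2)<12)).astype(np.uint8)
    n,l,st,c=cv2.connectedComponentsWithStats(m,connectivity=4)
    u,v=proj(W,[620,13,66]).astype(int);k=l[v,u];print(st[k],c[k],plane(W,*c[k],66))
for D in(D2,D7):
    g=D['img'].astype(int);print(g[237,272]);m=((g.max(2)<85)&(g.min(2)>45)&(np.ptp(g,axis=2)<20)).astype(np.uint8)
    n,l,st,c=cv2.connectedComponentsWithStats(m,connectivity=4);k=l[237,272];print(st[k],c[k],plane(D,*c[k],66))
w=np.hstack([cv2.resize(x['img'][180:290,190:320],(400,338)) for x in(D2,D7)])
cv2.imwrite('pics/cr7.png',w[:,:,::-1])
E
```

```text
[620.   13.  202.6] [-3.141e+00  2.000e-03  1.350e-01]
[ 286  193   68   66 3567] [319.47294645 225.47631063] [621.2  13.4]
[ 289  199   68   65 3472] [322.35483871 231.00057604] [620.4  11.5]
[74 77 82]
[254 223  38  29 858] [272.3018648  236.89393939] [617.6  13.6]
[72 74 80]
[254 223  39  28 853] [272.99062134 236.23915592] [616.9  12.2]
```

View pics/cr7.png

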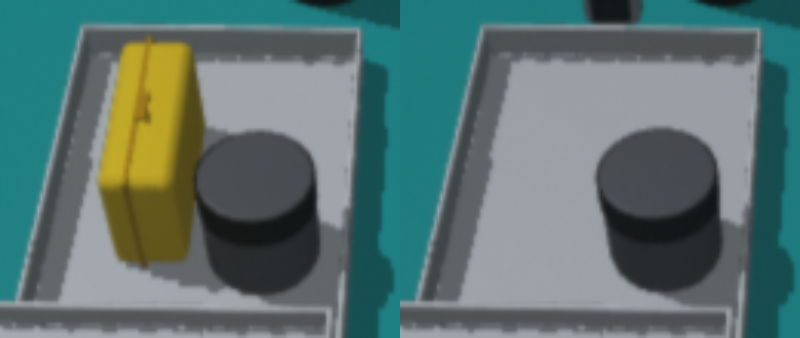

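The before/after crops show the jar back upright at the same spot (within ~1.5 mm). Next, the deodorant.

Call:
step_arm --motion '[{"claw": 66,"delta_pos": [-10,-18,0],"turn": 0},{"claw": 66,"delta_pos": [-18,-33,0],"turn": 0},{"claw": 66,"delta_pos": [-20,-36,0],"turn": 0},{"claw": 66,"delta_pos": [-20,-36,0],"turn": 0},{"claw": 66,"delta_pos": [-20,-36,0],"turn": 0},{"claw": 66,"delta_pos": [-20,-36,0],"turn": 0},{"claw": 66,"delta_pos": [-20,-36,0],"turn": 0},{"claw": 66,"delta_pos": [-19,-36,0],"turn": 0}]' --force 30

```text
clock: 26.88
eef_pos: [436.6, 258.5, 201.8]
tcp_rot: [3.14, 0.003, 0.135]
contact_force: [-0.0, 1.2, -0.2]
opening: 0.773
grasp_force: 0.0
```

Call:
step_arm --motion '[{"claw": 62,"delta_pos": [-16,-28,0],"turn": 0},{"claw": 62,"delta_pos": [-8,-16,0],"turn": 0},{"claw": 62,"delta_pos": [0,0,0],"turn": 0},{"claw": 62,"delta_pos": [0,0,0],"turn": 0}]'

```text
clock: 27.22
eef_pos: [408.3, 298.3, 202.2]
tcp_rot: [3.14, 0.002, 0.137]
contact_force: [-0.9, 0.7, -0.1]
opening: 0.727
grasp_force: 0.0
```

Call:
step_arm --motion '[{"claw": 62,"delta_pos": [0,0,20],"turn": 0},{"claw": 62,"delta_pos": [0,0,35],"turn": 0},{"claw": 62,"delta_pos": [0,0,35],"turn": 0},{"claw": 62,"delta_pos": [0,0,20],"turn": 0},{"claw": 62,"delta_pos": [0,0,7],"turn": 0},{"claw": 60,"delta_pos": [0,0,0],"turn": 0},{"claw": 54,"delta_pos": [0,0,0],"turn": 0},{"claw": 48,"delta_pos": [0,0,0],"turn": 0}]'

```text
clock: 27.88
eef_pos: [410.5, 298.4, 87.8]
tcp_rot: [-3.141, -0.002, 0.134]
contact_force: [0.5, 0.8, 0.1]
opening: 0.56
grasp_force: 0.0
```

Call:
step_arm --motion '[{"claw": 45,"delta_pos": [0,0,0],"turn": 0},{"claw": 42,"delta_pos": [0,0,0],"turn": 0},{"claw": 38,"delta_pos": [0,0,0],"turn": 0},{"claw": 36,"delta_pos": [0,0,0],"turn": 0},{"claw": 36,"delta_pos": [0,0,0],"turn": 0},{"claw": 36,"delta_pos": [0,0,0],"turn": 0},{"claw": 36,"delta_pos": [0,0,0],"turn": 0}]'

```text
clock: 28.47
eef_pos: [410.4, 298.9, 88.1]
tcp_rot: [-3.141, -0.003, 0.135]
contact_force: [0.7, -0.8, 7.3]
opening: 0.507
grasp_force: 30.0
```

Call:
step_arm --motion '[{"claw": 36,"delta_pos": [0,0,-8],"turn": 0},{"claw": 36,"delta_pos": [0,0,-20],"turn": 0},{"claw": 36,"delta_pos": [0,0,-32],"turn": 0},{"claw": 36,"delta_pos": [0,0,-30],"turn": 0},{"claw": 36,"delta_pos": [0,0,-14],"turn": 0},{"claw": 36,"delta_pos": [4,9,0],"turn": 0},{"claw": 36,"delta_pos": [9,21,0],"turn": 0},{"claw": 36,"delta_pos": [14,32,0],"turn": 0}]' --force 40

```text
clock: 29.13
eef_pos: [444.0, 240.7, 190.9]
tcp_rot: [-3.141, -0.0, 0.138]
contact_force: [0.1, 0.1, -0.4]
opening: 0.505
grasp_force: 40.8
```

Call:
step_arm --motion '[{"claw": 36,"delta_pos": [15,34,0],"turn": 0},{"claw": 36,"delta_pos": [15,34,0],"turn": 0},{"claw": 36,"delta_pos": [15,34,0],"turn": 0},{"claw": 36,"delta_pos": [15,34,0],"turn": 0},{"claw": 36,"delta_pos": [15,34,0],"turn": 0},{"claw": 36,"delta_pos": [15,34,0],"turn": 0},{"claw": 36,"delta_pos": [15,34,0],"turn": 0},{"claw": 36,"delta_pos": [15,34,0],"turn": 0}]'

```text
clock: 29.8
eef_pos: [600.0, -15.3, 190.0]
tcp_rot: [-3.141, 0.001, 0.135]
contact_force: [0.2, 0.7, -1.2]
opening: 0.502
grasp_force: 40.8
```

Call:
step_arm --motion '[{"claw": 36,"delta_pos": [14,33,0],"turn": 0},{"claw": 36,"delta_pos": [7,18,0],"turn": 0},{"claw": 36,"delta_pos": [2,7,0],"turn": 0},{"claw": 36,"delta_pos": [0,0,0],"turn": 0},{"claw": 36,"delta_pos": [0,0,0],"turn": 0}]'

```text
clock: 30.22
eef_pos: [629.5, -67.2, 190.0]
tcp_rot: [-3.141, 0.002, 0.134]
contact_force: [0.3, 1.0, -0.7]
opening: 0.508
grasp_force: 40.8
```

Call:
step_arm --motion '[{"claw": 36,"delta_pos": [0.5,-0.8,15],"turn": 0},{"claw": 36,"delta_pos": [0,0,32],"turn": 0},{"claw": 36,"delta_pos": [0,0,29],"turn": 0},{"claw": 36,"delta_pos": [0,0,14],"turn": 0},{"claw": 36,"delta_pos": [0,0,6],"turn": 0},{"claw": 36,"delta_pos": [0,0,3],"turn": 0},{"claw": 36,"delta_pos": [0,0,0],"turn": 0},{"claw": 36,"delta_pos": [0,0,0],"turn": 0}]'

```text
clock: 30.88
eef_pos: [631.5, -66.0, 92.9]
tcp_rot: [3.141, -0.002, 0.135]
contact_force: [0.6, -0.3, -0.2]
opening: 0.51
grasp_force: 40.8
```

```bash
python3 - <<'E'
from h import *
s=sense();print(s['eef_pos'].round(1),s['tcp_rot'].round(3),s['contact_force'].round(1))
E
```

```text
[631.5 -66.   92.9] [ 3.141e+00 -2.000e-03  1.350e-01] [ 0.6 -0.3 -0.2]
```

Call:
step_arm --motion '[{"claw": 36,"delta_pos": [0,0,3],"turn": 0},{"claw": 36,"delta_pos": [0,0,1],"turn": 0},{"claw": 36,"delta_pos": [0,0,0],"turn": 0}]'

```text
clock: 31.13
eef_pos: [631.1, -66.5, 88.1]
tcp_rot: [3.141, -0.001, 0.135]
contact_force: [-0.9, 0.2, -1.1]
opening: 0.505
grasp_force: 40.8
```

Call:
step_arm --motion '[{"claw": 36,"delta_pos": [0,0,1],"turn": 0},{"claw": 36,"delta_pos": [0,0,0],"turn": 0}]'

```text
clock: 31.3
eef_pos: [631.3, -66.6, 87.2]
tcp_rot: [3.141, -0.001, 0.135]
contact_force: [-1.0, 0.8, 3.6]
opening: 0.505
grasp_force: 41.2
```

Call:
step_arm --motion '[{"claw": 36,"delta_pos": [0,0,0.6],"turn": 0},{"claw": 36,"delta_pos": [0,0,0],"turn": 0}]'

```text
clock: 31.47
eef_pos: [631.5, -66.5, 87.2]
tcp_rot: [3.141, -0.001, 0.135]
contact_force: [-2.6, 1.1, 9.3]
opening: 0.505
grasp_force: 41.8
```

Landed at the expected height. Release to 58 mm (clear of the jar), rise, and look from the original pose.

Call:
step_arm --motion '[{"claw": 46,"delta_pos": [0,0,-0.4],"turn": 0},{"claw": 52,"delta_pos": [0,0,0],"turn": 0},{"claw": 58,"delta_pos": [0,0,0],"turn": 0},{"claw": 60,"delta_pos": [0,0,0],"turn": 0},{"claw": 60,"delta_pos": [0,0,-15],"turn": 0},{"claw": 60,"delta_pos": [0,0,-40],"turn": 0},{"claw": 60,"delta_pos": [0,0,-41],"turn": 0},{"claw": 60,"delta_pos": [0,0,-41],"turn": 0}]'

```text
clock: 32.13
eef_pos: [630.3, -66.4, 224.4]
tcp_rot: [-3.141, 0.002, 0.135]
contact_force: [1.1, -0.8, 0.4]
opening: 0.703
grasp_force: 0.0
```

Call:
step_arm --motion '[{"claw": 60,"delta_pos": [-2,0,-16],"turn": 0},{"claw": 60,"delta_pos": [0,0,0],"turn": 0},{"claw": 60,"delta_pos": [0,0,0],"turn": 0}]'

```text
clock: 32.38
eef_pos: [629.3, -66.8, 240.4]
tcp_rot: [3.141, -0.002, 0.135]
contact_force: [-0.4, -0.3, -0.6]
opening: 0.696
grasp_force: 0.0
```

```bash
python3 - <<'E'
from h import *
W8=snap('wrist','wrist8');D8=snap('side','side8');snap('scene','scene8');s=sense();print(s['eef_pos'].round(1),s['tcp_rot'].round(3))
W1,D0=load('wrist1'),load('side0')
for W in(W1,W8):
    u,v=proj(W,[628,-66,122]).astype(int);g=W['img'].astype(int)
    m=((g[:,:,0]>190)&(g[:,:,0]-g[:,:,2]>80)).astype(np.uint8);n,l,st,c=cv2.connectedComponentsWithStats(m,connectivity=4)
    k=l[v,u];print(u,v,g[v,u],st[k],c[k],plane(W,*c[k],122))
    hh=comp(W,'or',(v,u));y,x=np.nonzero(hh);print(' base edge (min row)',x[y==y.min()].mean(),y.min(),plane(W,x[y==y.min()].mean(),y.min(),20))
cv2.imwrite('pics/cr8.png',np.vstack([np.hstack([x['img'][100:350,130:480] for x in(W1,W8)]),np.hstack([x['img'][140:390,150:500] for x in(D0,D8)])])[:,:,::-1])
E
```

```text
[628.  -66.7 237.5] [-3.141e+00  3.000e-03  1.350e-01]
321 237 [193 114  61] [ 296  212   54   48 1802] [320.88901221 233.60876804] [630.7 -64.8]
 base edge (min row) 323.5 186 [648.9 -64.6]
319 238 [192 112  59] [ 295  214   53   46 1540] [318.53051948 233.98766234] [631.5 -65. ]
 base edge (min row) 321.0 188 [648.3 -64.3]
```

View pics/cr8.png

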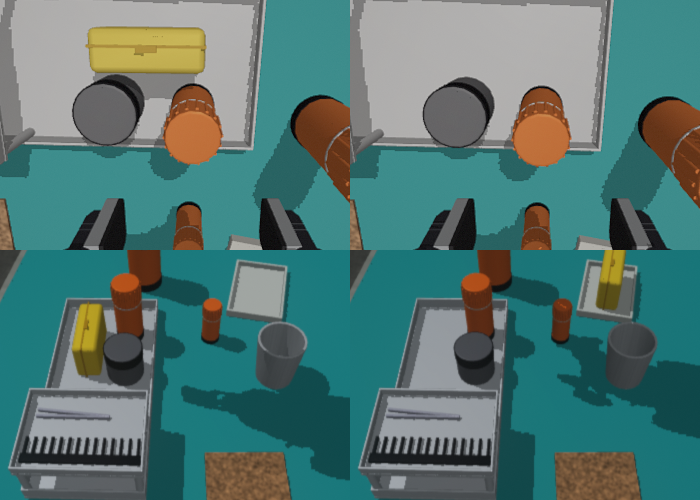

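The before/after pictures show the deodorant and jar back at their original spots (within about 1 mm), the box upright in the dish, and the comb, tweezers and cup unchanged. Gripper is clear.

```bash
python3 -c "
from rig import *
print(sign_off())"
```

```text
the job is handed in; nothing more can be done
None
```

The job is done and handed in: the soap box stands lengthwise in the middle of the dish (within about 2 mm), and the deodorant and jar are back in the caddy within about 2 mm of where they stood. The comb, tweezers and cup look unchanged in the last pictures.

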